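# Shut the tagged air valve under the sliding cover

## Robot

A 6-joint arm with a two-finger parallel gripper is mounted at the origin on the work surface. World frame = base frame: x ahead of the robot, y to its left, z up, the work surface at z = 0. Lengths are in mm, angles in rad, forces in N, time in s.
With the tool pointing down it reaches from about 400 to 925 mm from the base axis. Payload 12.5 kg.
Tool frame: the origin (TCP) lies midway between the tips of the shut fingers; the grasp point (between the pads) lies 19 mm behind it; z points along the fingers, y is the direction in which the jaws open and shut (so a half turn about z gives the same grasp; the last joint's range is limited). The gripper opens to 95 mm and grips with 3 to 60 N. Pads are 20 mm wide; open, the fingers measure 119 mm over their backs; the gripper's body (75 mm by 180 mm) begins 59 mm behind the grasp point.
Start: joints at [-1.21, 0.491, 1.559, -0, 1.092, -0.106], TCP at [281.294, -558.14, 214.661] pointing down, gripper open.
Joint ranges: [-3.1, 3.1], [-0.84, 2.19], [0.05, 2.79], [-1.13, 4.28], [0.06, 2.93], [-2.69, 2.69]. Speed limits (rad/s): [2.22, 2.22, 2.79, 3.14, 3.14, 3.14].

## Interface

Orientations are given as [roll, pitch, yaw] about the fixed x, y, z axes, in that order (R = Rz(yaw) Ry(pitch) Rx(roll)).
In Python, from cell import * gives the robot as it stands. The module is installed in compiled form; this text tells all that it offers.
- The arm moves only by the tool carry_out, never from a script. Its argument "moves" is a list of rows, each an object of numbers: "dx", "dy", "dz": the shift along the tool's x, y, z in m; "twist": the turn about the tool's z in degrees. A call has 1 to 5 rows; each row is the pose to reach, as a shift and turn from the pose commanded when the call began, along the tool's axes at that moment; what a row does not reach only later rows make up. A row lasts 1/10 s, in which the tool goes at most 50 mm and 8.59 degrees, less where a joint would pass 70% of its speed; a pose out of reach is approached as far as the arm can. A call with a gripper value outside its range is refused whole. "grip" is the finger opening in m, from 0 to 0.0951, set as the call begins (left out, the last holds). The fingers move at their own pace and stop on an object; the grip force is fixed at half the most. Time passes only in rows, so rows that repeat a pose let the fingers close. It gives the time, the measured TCP pose, the force and the opening at its end, in the units of the state.
- state(): the state, without advancing time (a new reading comes with each control period).
- read_camera(name): name is "scene" or "side" or "wrist"; returns (picture, depth): 480x640x3 uint8, red, green, blue; 480x640 float32, mm along the optical axis (not along the pixel's ray), 0 where there is no reading.
- camera_info(name): a dict with "mtx" (3x3 intrinsics, pixels), "R" (3x3) and "t" (3): a world point X has camera coordinates R X + t. Camera axes: x right, y down, z forward; pixel columns grow to the right and rows downward; lengths in mm; the calibration is good to about 2 mm. A picture is of the moment at which its call begins: read the wrist's pose just before it. camera_info takes no time and is no camera call; for the wrist camera it gives the pose at the moment of the call.
- job_done(): hands the job in, once; it reports no verdict.
The state is a dict: "t": time; "joints": joint angles; "qvel": joint speeds; "tau": joint torques, N m; "eef_pos": TCP position; "tcp_rot": TCP orientation; "ft_force": force on the tool from outside, world axes, zero at the start; "moment": the same for the moment, N m; "opening": opening from 0.0 (shut) to 1.0 (fully open).
Only numpy, scipy, OpenCV 4.12 (cv2) and the standard library are available. Lean on these libraries where they do the work, as an engineer would, in place of code of your own. Each camera call takes 0.05 s, during which the arm holds its last target. There are 200 camera calls.

## Task

On the bench of the tool shop stands a grey air-valve box with two bays, one of them hidden under a loose sliding cover. Push the cover along its guides, all the way to the other end of the box, so that the valve whose handle carries a round disc at its free end is uncovered; then push that handle clockwise (seen from above) a quarter turn, until it stands fully shut across its pipe. Only push: lift nothing, leave the other valve's plain handle as it is, and do not disturb the things standing around the box.

Things in the scene. Friction and masses are not known exactly. Their poses are not given: they have to be found in the camera images.
- valve_box: Fixed grey box, 190 (x) by 380 (y) by 78 mm high; origin: centre of its underside, on the bench; x away from the robot, y to its left, turned up to 0.3 rad. Two open-topped bays, 150 (x) by 160 (y) mm, centred at y = +86 and -86 mm. The cover lies on ledges 70 mm up, in a rim 8 mm higher that guides it along y and stops its centre at about y = +92 and -92 mm
- cover: Loose aluminium cover plate, 172 mm (x) by 176 mm (y) by 5 mm, about 0.45 kg, lying on the box's ledges over the bay with the disc valve, with 2 mm of play in the guides; slides with a few newtons. Origin: centre of its underside (70 mm above the bench); axes as the box's
- cover_rib (a point): Centre of the upright rib on the middle of the cover, by which it is pushed: 70 mm long (cover x), 12 mm thick (cover y), 30 mm high, from 75 to 105 mm above the bench
- valve_disc: The valve to be shut, fixed in either bay of the box (under the cover at the start). Origin: centre of its bay, 6 mm above the bench; axes as the box's. Its brass pipe runs along x at y = -22 mm
- pivot_disc (a point): Point on the upright axis of the disc valve's handle, half-way up its bar (52 mm above the bench), 45 mm in x and -22 mm in y from the bay's centre
- end_disc (a point): Point of the disc valve's handle below its disc's centre, half-way up the bar, 75 mm from the pivot. The handle is a level bar reaching 85 mm from its axis, 12 mm wide, 46 to 58 mm above the bench; the disc, 32 mm across, 5 mm thick, lies on top of the bar near its end (top 63 mm up). The bay's walls are 70 mm high
- handle_disc (a joint): Angle of the disc valve's handle: 0 = open, bar along its pipe, pointing to the box's -x; grows clockwise seen from above; 1.57 = shut, bar across the pipe, pointing to the box's +y, against a stop. Starts between 0 and 0.45. Stays where it is left; takes about 2 to 4 N near its end
- end_plain (a point): The same point (75 mm from its axis) of the other valve's handle, which has no disc; that valve is alike in all else and sits in the other bay, uncovered at the start. To be left as it is; the cover passes above it without touching
- holder_mid (a point): Bystander: loose steel tool holder with a cutter, standing upright, 60 mm across, 110 mm high; point on its axis 50 mm above the bench
- ring_mid (a point): Bystander: loose white plastic ring, 76 mm across, 40 mm high, lying flat; its centre, half-way up
- block_mid (a point): Bystander: loose dark steel vee block, 60 by 80 by 50 mm; its centre, half-way up
Mind the look-alikes: they are no part of the job. Of the things that look like the cover, the largest one is meant.

How it is judged (in metres and radians):
On the way, in this order (a step that is already met when the one before it is completed fails the run):
1. the cover has been slid to the other end of the box, and the disc valve's bay is open (horizontal distance between cover and valve_disc above 0.155 m and z of cover in the frame of valve_box below 0.075 m and angle between cover's own z axis and vertical below 0.05 rad), for 0.2 s.
2. the disc valve's handle is shut, across its pipe (value of joint handle_disc above 1.45 rad), for 0.2 s.
At the end, for the whole second after the job is handed in: The cover lies flat in its guides, its centre over 155 mm from the centre of the disc valve's bay; that valve's handle is beyond 1.45 rad (of 1.57) and at rest; the plain handle's end is within 15 mm and the bystanders within 25 mm of where they started (all of step 1 and value of joint handle_disc above 1.45 rad and velocity of joint handle_disc below 0.05 rad/s and linear speed of cover below 0.02 m/s and distance of end_plain from where it was at the start of the episode below 0.015 m and distance of each of holder_mid, ring_mid, block_mid from where it was at the start of the episode below 0.025 m); the robot touches nothing.
It fails at once if the cover is lifted (more than 10 mm) or tipped out of its guides (z of cover in the frame of valve_box above 0.08 m or angle between cover's own z axis and vertical above 0.12 rad).
It fails at once if the plain handle is moved (distance of end_plain from where it was at the start of the episode above 0.015 m).
It fails at once if a bystander is lifted, shifted or tipped over (distance of any of holder_mid, ring_mid, block_mid from where it was at the start of the episode above 0.025 m).
It also fails if it takes over 51 s, if anything falls off the work surface, if the arm or the gripper's body presses on something with over 40 N, if the wrist force passes 120 N, or if a joint passes its speed limit or range.

## Working session

There is one attempt and no reset: what is moved stays moved. The work goes in short steps, Python scripts to look and compute and a tool call to move; the robot and the scene stay as the last step left them, time stands still between calls to the robot, and variables do not carry over. Pictures are saved under pics/ and viewed, about 8 in all and at most 12, crops included, and the job is handed in when it is done.

Besides the shell and the picture viewer there is one more tool, called as name(argument=value, ...) on one line, values as JSON. carry_out: Moves the arm, as the interface text tells. Its arguments: {"type":"object","properties":{"moves":{"type":"array","items":{"type":"object","properties":{"dx":{"type":"number"},"dy":{"type":"number"},"dz":{"type":"number"},"twist":{"type":"number"}}}},"grip":{"type":"number"}},"required":["moves"]}

```bash
mkdir -p pics; cat > h.py <<'E'
from cell import *
import numpy as np, cv2
def info(n):
    c=camera_info(n); return np.array(c["mtx"]),np.array(c["R"]),np.array(c["t"]).ravel()
def ray(n,u,v,z,c=None):
    K,R,t=c or info(n); o=-R.T@t; d=R.T@np.linalg.inv(K)@[u,v,1]; return o+d*(z-o[2])/d[2]
def pts(n,depth,c=None):
    K,R,t=c or info(n); v,u=np.mgrid[:480,:640]; P=np.stack([u,v,np.ones_like(u)],-1)@np.linalg.inv(K).T*depth[...,None]
    return (P-t)@R
def proj(n,X,c=None):
    K,R,t=c or info(n); p=K@(R@np.array(X,float)+t); return p[:2]/p[2]
E
python3 - <<'E'
from h import *
for n in("scene","side"):
    p,d=read_camera(n); cv2.imwrite(f"pics/{n}0.png",p[...,::-1]); np.save(f"{n}0.npy",d)
    K,R,t=info(n); print(n,-R.T@t,R[2])
s=state();print(s["t"],s["eef_pos"],s["tcp_rot"],s["ft_force"],s["opening"])
E
```

```text
scene [1290.10021885  528.70695415 1134.47791977] [-0.53270102 -0.35127861 -0.76995647]
side [ 66.36915418 563.19835274 887.83007416] [ 0.45515367 -0.48804729 -0.74474491]
0.1 [ 281.22760048 -557.91693819  214.11739121] [-3.14060705e+00 -1.26089979e-04  4.66802254e-01] [-0.84191849 -0.27888061  0.37722509] 0.9997899871034082
```

View pics/scene0.png

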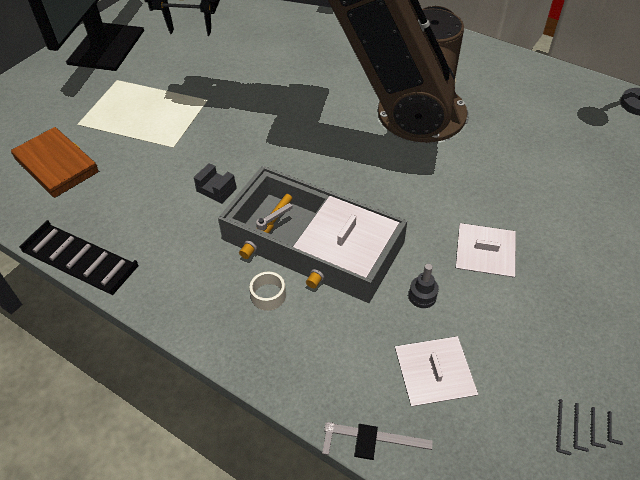

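View pics/side0.png

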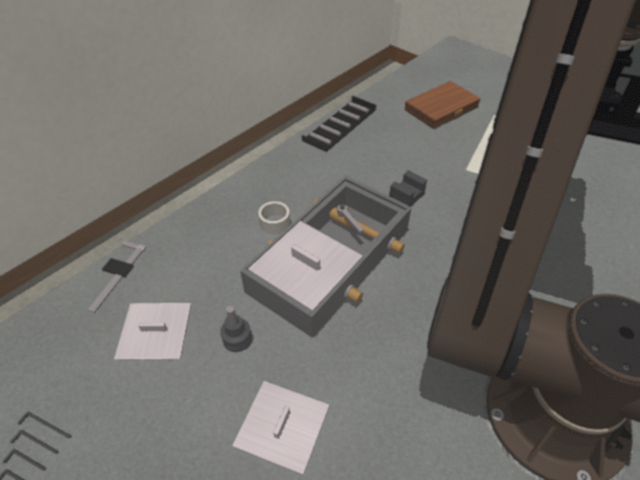

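The scene view shows three plates like the cover: one in the box at (347,232), and loose ones at (487,248) and (436,370). I choose the largest, the one lying in the box. It sits over the +y bay, so it has to go to -y. The ring is at (268,290), the holder at (424,288) and the vee block at (215,183).

```bash
python3 - <<'E'
from h import *
for n,px in(("scene",(347,215)),("side",(285,270))):
    im=cv2.imread(f"pics/{n}0.png"); hsv=cv2.cvtColor(im,cv2.COLOR_BGR2HSV)
    m=cv2.inRange(im,(150,150,150),(255,255,255)); m=cv2.morphologyEx(m,cv2.MORPH_CLOSE,np.ones((7,7)))
    cs,_=cv2.findContours(m,cv2.RETR_EXTERNAL,cv2.CHAIN_APPROX_NONE)
    for c in cs:
        if cv2.contourArea(c)<1200: continue
        ctr=c.reshape(-1,2).mean(0); on=cv2.pointPolygonTest(c,px,False)>0
        z=75 if on else 5
        W=np.array([ray(n,*q,z)[:2] for q in c.reshape(-1,2)],np.float32)
        r=cv2.minAreaRect(W); print(n,ctr.round(),on,np.round(r[0]),np.round(r[1]),round(r[2],1),np.round(cv2.boxPoints(r)).tolist())
    d=np.load(f"{n}0.npy"); P=pts(n,d)
    if n=="scene":
        for k,(u,v) in dict(ring=(268,291),holder=(427,272),block=(215,183),pivot_plain=(262,222),end_plain=(288,209),ribtop=(346,226),box_l=(220,222)).items(): print(k,P[v,u].round())
im=cv2.imread("pics/scene0.png")[150:320,190:450]; cv2.imwrite("pics/c1.png",cv2.resize(im,None,fx=3,fy=3))
E
```

```text
scene [435. 371.] False [693. 389.] [130. 133.] 42.9 [[599.0, 394.0], [690.0, 296.0], [786.0, 385.0], [695.0, 482.0]]
scene [486. 250.] False [356. 350.] [134. 130.] 21.7 [[270.0, 386.0], [318.0, 265.0], [442.0, 315.0], [394.0, 436.0]]
scene [347. 236.] True [542.  87.] [171. 175.] 5.0 [[449.0, 167.0], [465.0, -7.0], [635.0, 8.0], [620.0, 182.0]]
scene [142. 114.] False [ 422. -656.] [210. 296.] 14.3 [[284.0, -538.0], [357.0, -825.0], [561.0, -773.0], [487.0, -486.0]]
ring [718.  -4.  -2.]
holder [556. 289. 101.]
block [ 561. -274.   51.]
pivot_plain [605. -98.  61.]
end_plain [534. -77.  51.]
ribtop [545.  87. 105.]
box_l [ 658. -177.   63.]
side [282. 427.] False [354. 351.] [134. 132.] 21.6 [[268.0, 388.0], [316.0, 265.0], [441.0, 315.0], [393.0, 437.0]]
side [153. 331.] False [691. 391.] [131. 135.] 42.9 [[597.0, 396.0], [688.0, 297.0], [785.0, 386.0], [693.0, 485.0]]
side [306. 264.] True [541.  88.] [171. 177.] 5.0 [[448.0, 169.0], [464.0, -7.0], [634.0, 8.0], [619.0, 184.0]]
```

View pics/c1.png

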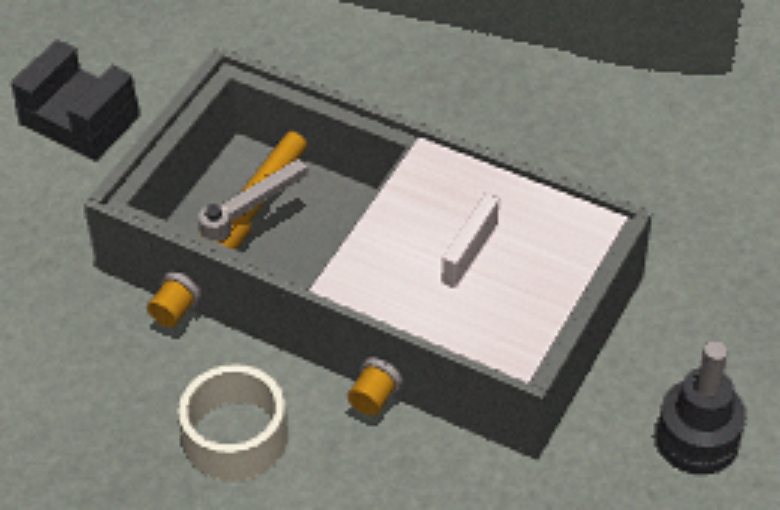

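The crop confirms the choice: the plate in the guides has its rib in the middle, and the handle in the open bay is plain. Box yaw is about 5° and the cover centre is about (541, 88). I'm approaching the rib's +y side with the fingers shut.

carry_out(moves=[{"dx": 0.18, "dy": -0.167}, {"dx": 0.18, "dy": -0.167}, {"dx": 0.18, "dy": -0.167}, {"dx": 0.18, "dy": -0.167}, {"dx": 0.18, "dy": -0.167}], grip=0)

```text
schema error: expected keys dx, dy, dz, twist
```

carry_out(moves=[{"dx": 0.18, "dy": -0.167}, {"dx": 0.18, "dy": -0.167}, {"dx": 0.18, "dy": -0.167}, {"dx": 0.18, "dy": -0.167}, {"dx": 0.18, "dy": -0.167}])

```text
schema error: expected keys dx, dy, dz, twist
```

carry_out(moves=[{"dx": 0.18, "dy": -0.167, "twist": 21.8}, {"dx": 0.18, "dy": -0.167, "twist": 21.8}, {"dx": 0.18, "dy": -0.167, "twist": 21.8}, {"dx": 0.18, "dy": -0.167, "twist": 21.8}, {"dx": 0.18, "dy": -0.167, "twist": 21.8}])

```text
schema error: expected keys dx, dy, dz, twist
```

```bash
python3 - <<'E'
from h import *
s=state();print(s)
p,d=read_camera("wrist"); cv2.imwrite("pics/w1.png",p[...,::-1])
K,R,t=info("wrist");print(-R.T@t,R[2]); print(proj("wrist",[541,88,105]))
E
```

```text
{'t': 0.1, 'joints': array([-1.20958201e+00,  4.91504628e-01,  1.55938697e+00,  2.42421037e-05,
        1.09169447e+00, -1.05599187e-01]), 'qvel': array([-0.00113323, -0.00165228, -0.00162565,  0.00074952,  0.0015787 ,
       -0.0015622 ]), 'tau': array([ 3.17583348e-03, -6.13622832e+01, -2.58604020e+01,  6.94439281e-02,
        4.70294617e-02, -5.79726679e-05]), 'eef_pos': array([ 281.22760048, -557.91693819,  214.11739121]), 'tcp_rot': array([-3.14060705e+00, -1.26089979e-04,  4.66802254e-01]), 'ft_force': array([-0.84191849, -0.27888061,  0.37722509]), 'moment': array([ 0.0082571 ,  0.00984811, -0.00638778]), 'opening': 0.9997899871034082}
[ 354.06588279 -521.06113441  384.90523331] [-0.2583978  -0.12960255 -0.95730547]
[-1048.5776422  -1250.37107474]
```

View pics/w1.png

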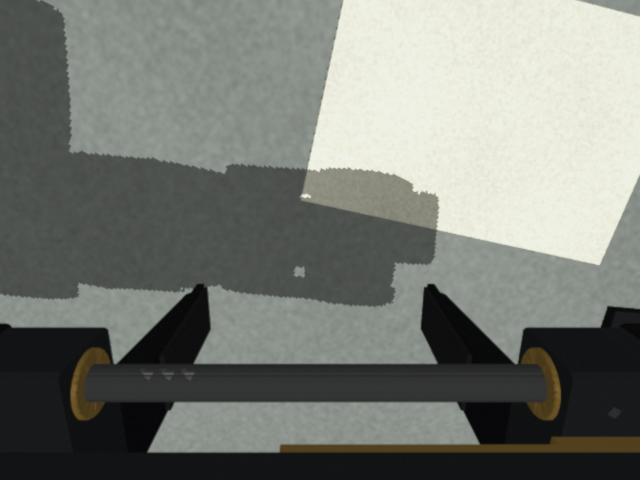

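All the keys are required in each row. The wrist view shows only the bench and the paper, because the arm hasn't moved. I'm sending the moves again.

carry_out(moves=[{"dx": 0.18, "dy": -0.167, "dz": 0, "twist": 0}, {"dx": 0.18, "dy": -0.167, "dz": 0, "twist": 0}, {"dx": 0.18, "dy": -0.167, "dz": 0, "twist": 0}, {"dx": 0.18, "dy": -0.167, "dz": 0, "twist": 0}, {"dx": 0.18, "dy": -0.167, "dz": 0, "twist": 0}], grip=0)

```text
t: 0.65
eef_pos: [367.1, -325.9, 214.6]
tcp_rot: [-3.141, -0.0, 0.467]
ft_force: [1.0, -0.4, 0.5]
opening: 0.634
```

carry_out(moves=[{"dx": 0.18, "dy": -0.167, "dz": 0, "twist": 0}, {"dx": 0.18, "dy": -0.167, "dz": 0, "twist": 0}, {"dx": 0.18, "dy": -0.167, "dz": 0, "twist": 0}, {"dx": 0.18, "dy": -0.167, "dz": 0, "twist": 0}, {"dx": 0.18, "dy": -0.167, "dz": 0, "twist": 0}])

```text
t: 1.15
eef_pos: [452.8, -95.7, 214.7]
tcp_rot: [3.141, -0.0, 0.467]
ft_force: [0.5, -0.1, -0.3]
opening: 0.216
```

carry_out(moves=[{"dx": 0.18, "dy": -0.167, "dz": 0, "twist": 21.8}, {"dx": 0.18, "dy": -0.167, "dz": 0, "twist": 21.8}, {"dx": 0.18, "dy": -0.167, "dz": 0, "twist": 21.8}, {"dx": 0.18, "dy": -0.167, "dz": 0, "twist": 21.8}, {"dx": 0.18, "dy": -0.167, "dz": 0, "twist": 21.8}])

```text
t: 1.65
eef_pos: [534.7, 124.5, 214.6]
tcp_rot: [3.141, 0.0, 0.086]
ft_force: [0.5, -1.3, -0.3]
opening: 0.002
```

```bash
python3 - <<'E'
from h import *
s=state();print(s["t"],s["eef_pos"],s["tcp_rot"],s["opening"])
c=info("wrist"); p,d=read_camera("wrist"); cv2.imwrite("pics/w2.png",p[...,::-1])
print(proj("wrist",[541,88,105],c))
P=pts("wrist",d,c); m=(abs(P[...,2]-105)<6)&(abs(P[...,0]-541)<60)&(abs(P[...,1]-88)<40)
if m.sum()>50: print(m.sum(),cv2.minAreaRect(P[m][:,:2].astype(np.float32)))
E
```

```text
1.65 [534.7207457  124.49690365 214.58095955] [3.14144318e+00 2.04375453e-05 8.60666124e-02] 0.002353659301247236
[368.30330745 233.65437618]
1727 ((541.645263671875, 86.97050476074219), (70.3924789428711, 12.297943115234375), 4.902371406555176)
```

View pics/w2.png

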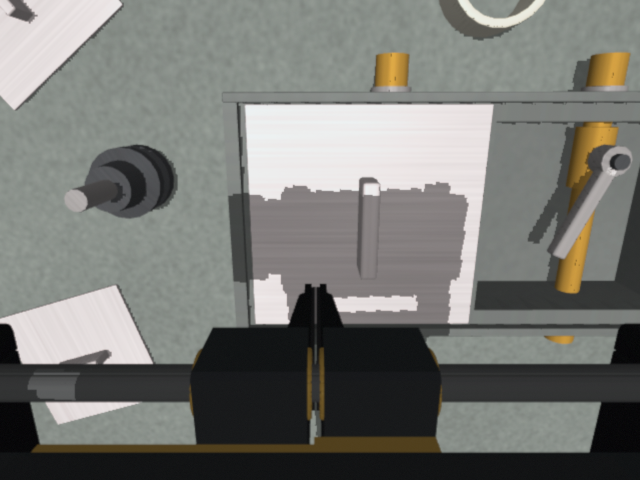

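The wrist view shows the rib at (369,230), with its centre at (541.6, 87.0) and yaw 4.9°. The shut fingers at (316,300) are on its +y side. Descending beside it.

carry_out(moves=[{"dx": 0.004, "dy": 0, "dz": 0.04, "twist": 0}, {"dx": 0.004, "dy": 0, "dz": 0.08, "twist": 0}, {"dx": 0.004, "dy": 0, "dz": 0.11, "twist": 0}, {"dx": 0.004, "dy": 0, "dz": 0.127, "twist": 0}, {"dx": 0.004, "dy": 0, "dz": 0.127, "twist": 0}])

```text
t: 2.2
eef_pos: [537.2, 122.6, 85.4]
tcp_rot: [3.141, 0.004, 0.086]
ft_force: [0.6, 0.2, -0.8]
opening: 0.005
```

carry_out(moves=[{"dx": 0, "dy": 0.012, "dz": 0, "twist": 0}, {"dx": 0, "dy": 0.022, "dz": 0, "twist": 0}, {"dx": 0, "dy": 0.032, "dz": 0, "twist": 0}, {"dx": 0, "dy": 0.042, "dz": 0, "twist": 0}, {"dx": 0, "dy": 0.052, "dz": 0, "twist": 0}])

```text
t: 2.7
eef_pos: [543.4, 70.3, 88.7]
tcp_rot: [-3.141, -0.002, 0.086]
ft_force: [-0.7, 5.1, 3.7]
opening: 0.004
```

carry_out(moves=[{"dx": 0, "dy": 0.015, "dz": 0, "twist": 0}, {"dx": 0, "dy": 0.03, "dz": 0, "twist": 0}, {"dx": 0, "dy": 0.045, "dz": 0, "twist": 0}, {"dx": 0, "dy": 0.06, "dz": 0, "twist": 0}, {"dx": 0, "dy": 0.075, "dz": 0, "twist": 0}])

```text
t: 3.2
eef_pos: [549.7, -4.6, 88.7]
tcp_rot: [-3.141, -0.002, 0.086]
ft_force: [-0.4, 6.6, 4.9]
opening: 0.0
```

carry_out(moves=[{"dx": 0, "dy": 0.012, "dz": 0, "twist": 0}, {"dx": 0, "dy": 0.024, "dz": 0, "twist": 0}, {"dx": 0, "dy": 0.036, "dz": 0, "twist": 0}, {"dx": 0, "dy": 0.046, "dz": 0, "twist": 0}, {"dx": 0, "dy": 0.056, "dz": 0, "twist": 0}])

```text
t: 3.7
eef_pos: [554.3, -60.3, 88.7]
tcp_rot: [-3.141, -0.001, 0.086]
ft_force: [-1.0, 7.9, 5.7]
opening: 0.004
```

carry_out(moves=[{"dx": 0, "dy": 0.004, "dz": 0, "twist": 0}, {"dx": 0, "dy": 0.008, "dz": 0, "twist": 0}, {"dx": 0, "dy": 0.012, "dz": 0, "twist": 0}])

```text
t: 4.0
eef_pos: [555.3, -71.9, 88.7]
tcp_rot: [-3.141, -0.001, 0.086]
ft_force: [-0.8, 7.4, 5.5]
opening: 0.005
```

carry_out(moves=[{"dx": 0, "dy": 0.003, "dz": 0, "twist": 0}, {"dx": 0, "dy": 0.005, "dz": 0, "twist": 0}])

```text
t: 4.2
eef_pos: [555.7, -76.9, 88.7]
tcp_rot: [-3.141, -0.001, 0.086]
ft_force: [-0.3, 7.5, 6.0]
opening: 0.001
```

```bash
python3 - <<'E'
from h import *
s=state();print(s["t"],s["eef_pos"],s["ft_force"])
p,d=read_camera("scene"); cv2.imwrite("pics/s2.png",cv2.resize(p[150:320,190:450,::-1],None,fx=3,fy=3)); cv2.imwrite("pics/s2full.png",p[...,::-1])
E
```

```text
4.2 [555.70768638 -76.86454691  88.68791415] [-0.34366129  7.530785    6.02681495]
```

View pics/s2.png

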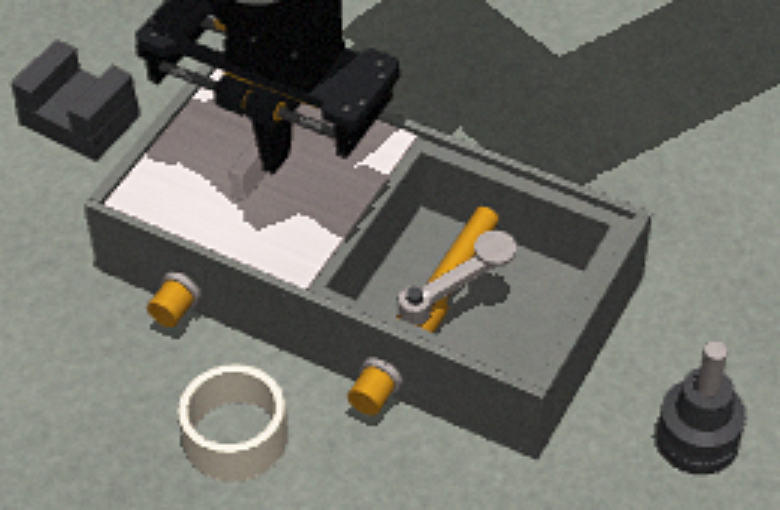

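The cover is near the -y end, and the disc valve is uncovered with its disc at crop (495,250). I'll push a few millimetres more to feel the stop.

carry_out(moves=[{"dx": 0, "dy": 0.002, "dz": 0, "twist": 0}, {"dx": 0, "dy": 0.004, "dz": 0, "twist": 0}])

```text
t: 4.45
eef_pos: [555.7, -78.2, 88.7]
tcp_rot: [-3.137, -0.001, 0.084]
ft_force: [2.0, 38.9, 11.0]
opening: 0.003
```

The stop is reached: 39 N, with the TCP 18.2 mm from the rib centre, so the finger's half-thickness is about 12 mm. Backing off, rising, and returning to the earlier look pose.

carry_out(moves=[{"dx": 0, "dy": -0.01, "dz": 0, "twist": 0}, {"dx": 0, "dy": -0.03, "dz": -0.01, "twist": 0}, {"dx": 0, "dy": -0.04, "dz": -0.05, "twist": 0}, {"dx": 0, "dy": -0.06, "dz": -0.09, "twist": 0}, {"dx": 0, "dy": -0.09, "dz": -0.12, "twist": 0}])

```text
t: 4.95
eef_pos: [548.5, 8.3, 210.4]
tcp_rot: [3.14, -0.002, 0.085]
ft_force: [0.3, -0.8, -0.4]
opening: 0.009
```

carry_out(moves=[{"dx": 0, "dy": -0.04, "dz": 0, "twist": 0}, {"dx": 0, "dy": -0.08, "dz": 0, "twist": 0}, {"dx": 0, "dy": -0.11, "dz": 0, "twist": 0}, {"dx": 0, "dy": -0.13, "dz": 0, "twist": 0}, {"dx": 0, "dy": -0.13, "dz": 0, "twist": 0}])

```text
t: 5.45
eef_pos: [536.8, 139.9, 208.1]
tcp_rot: [3.141, -0.001, 0.088]
ft_force: [0.3, -0.4, 0.5]
opening: 0.004
```

```bash
python3 - <<'E'
from h import *
s=state();print(s["t"],s["eef_pos"],s["tcp_rot"],s["ft_force"])
c=info("wrist"); p,d=read_camera("wrist"); cv2.imwrite("pics/w3.png",p[...,::-1]); np.save("w3.npy",d)
P=pts("wrist",d,c); yaw=.0856; B=np.array([[np.cos(yaw),np.sin(yaw)],[-np.sin(yaw),np.cos(yaw)]])
b=(P[...,:2]-[549.5,-4.7])@B.T-[0,86]; z=P[...,2]
ins=(abs(b[...,0])<68)&(abs(b[...,1])<70)
disc=ins&(abs(z-63)<3.5); bar=ins&(z>53)&(z<68)
for m in(disc,bar): print(m.sum(),b[m].mean(0),b[m].min(0),b[m].max(0))
n,l,st,ce=cv2.connectedComponentsWithStats(bar.astype(np.uint8))
for i in range(1,n):
    if st[i,4]>80: print(st[i],b[l==i].mean(0),cv2.minAreaRect(b[l==i].astype(np.float32)))
r=(abs(z-105)<5)&(P[...,1]<0)&(abs(P[...,0]-550)<70)&(P[...,1]>-140)
if r.sum()>30: print("rib",cv2.minAreaRect(P[r][:,:2].astype(np.float32)))
E
```

```text
5.45 [536.81730947 139.88561731 208.12917672] [ 3.14135967e+00 -9.54060702e-04  8.84805072e-02] [ 0.30667913 -0.37940561  0.53149439]
1584 [-8.59582221  8.44851321] [-39.12757698 -27.68441039] [53.69441098 30.56125994]
2988 [6.78138682 1.54394836] [-39.12757698 -28.63582183] [56.11090667 30.56125994]
[ 351  151   81  122 2988] [6.78138682 1.54394836] ((8.422046661376953, -0.5034561157226562), (31.3671875, 102.4967269897461), 64.18251037597656)
rib ((536.4349365234375, -87.31515502929688), (30.497722625732422, 3.75985050201416), 10.328070640563965)
```

View pics/w3.png

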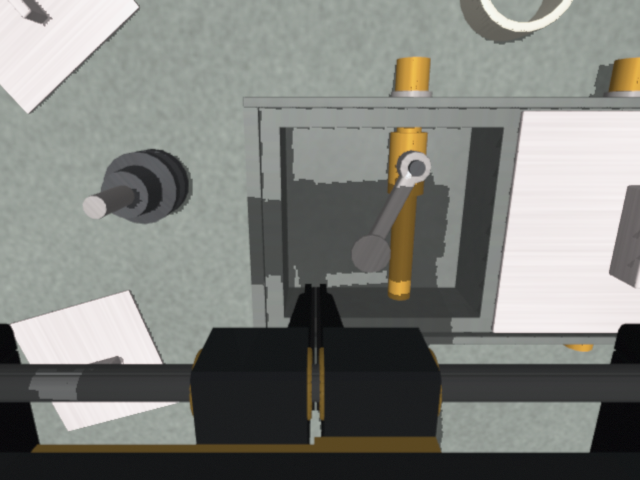

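The cover is now at the far end. The disc valve shows its pivot at (414,166) and its disc at (371,252), which gives a handle angle of about 0.45 rad. Next I move to the trailing (-y) side of the bar, about 45 mm from the pivot.

carry_out(moves=[{"dx": -0.004, "dy": 0.045, "dz": 0, "twist": 0}, {"dx": -0.008, "dy": 0.088, "dz": 0, "twist": 0}, {"dx": -0.008, "dy": 0.088, "dz": 0.03, "twist": 0}, {"dx": -0.008, "dy": 0.088, "dz": 0.07, "twist": 0}, {"dx": -0.008, "dy": 0.088, "dz": 0.1, "twist": 0}])

```text
t: 6.0
eef_pos: [536.3, 48.1, 106.3]
tcp_rot: [3.141, -0.0, 0.084]
ft_force: [0.1, -0.1, 0.6]
opening: 0.003
```

```bash
cat > plan.py <<'E'
from h import *
s=state(); yaw=.0856
B=np.array([[np.cos(yaw),np.sin(yaw)],[-np.sin(yaw),np.cos(yaw)]])
b=B@(s["eef_pos"][:2]-[549.5,-4.7])-[0,86]; print(s["t"],b,s["eef_pos"],s["ft_force"])
for th in [.45,.6,.75,.9,1.05,1.2,1.35,1.5,1.57,1.6]:
    n=np.array([np.sin(th),np.cos(th)]); r=np.array([-np.cos(th),np.sin(th)])
    q=np.array([45,-22])+45*r-(6+10*n[0]+12*n[1])*n
    print(th,"bay",q.round(1),"dx,dy mm",round(q[0]-b[0],1),round(-(q[1]-b[1]),1))
E
python3 plan.py
```

```text
6.0 [ -8.61678035 -32.22073872] [536.3168846   48.1456556  106.34903017] [ 0.12703234 -0.12866118  0.56694059]
0.45 bay [ -4.7 -21.5] dx,dy mm 3.9 -10.7
0.6 bay [ -4.3 -14.4] dx,dy mm 4.3 -17.8
0.75 bay [-2.6 -7.1] dx,dy mm 6.0 -25.1
0.9 bay [0.3 0. ] dx,dy mm 9.0 -32.2
1.05 bay [4.7 6.8] dx,dy mm 13.3 -39.0
1.2 bay [10.4 12.8] dx,dy mm 19.0 -45.0
1.35 bay [17.2 17.9] dx,dy mm 25.8 -50.1
1.5 bay [25.  21.7] dx,dy mm 33.7 -53.9
1.57 bay [29. 23.] dx,dy mm 37.6 -55.2
1.6 bay [30.7 23.4] dx,dy mm 39.3 -55.7
```

carry_out(moves=[{"dx": 0, "dy": 0, "dz": 0.025, "twist": 0}, {"dx": 0, "dy": 0, "dz": 0.045, "twist": 0}, {"dx": 0, "dy": 0, "dz": 0.055, "twist": 0}, {"dx": 0, "dy": 0, "dz": 0.057, "twist": 0}, {"dx": 0, "dy": 0, "dz": 0.057, "twist": 0}])

```text
t: 6.5
eef_pos: [537.0, 49.7, 51.1]
tcp_rot: [3.141, -0.001, 0.086]
ft_force: [0.3, 0.5, 0.3]
opening: 0.002
```

```bash
python3 plan.py
```

```text
6.5 [ -7.83735427 -30.72581407] [536.96564753  49.70174409  51.07905138] [0.27599918 0.46819156 0.28245006]
0.45 bay [ -4.7 -21.5] dx,dy mm 3.1 -9.3
0.6 bay [ -4.3 -14.4] dx,dy mm 3.5 -16.3
0.75 bay [-2.6 -7.1] dx,dy mm 5.2 -23.6
0.9 bay [0.3 0. ] dx,dy mm 8.2 -30.7
1.05 bay [4.7 6.8] dx,dy mm 12.5 -37.5
1.2 bay [10.4 12.8] dx,dy mm 18.2 -43.5
1.35 bay [17.2 17.9] dx,dy mm 25.0 -48.6
1.5 bay [25.  21.7] dx,dy mm 32.9 -52.4
1.57 bay [29. 23.] dx,dy mm 36.8 -53.7
1.6 bay [30.7 23.4] dx,dy mm 38.5 -54.2
```

carry_out(moves=[{"dx": 0.003, "dy": -0.009, "dz": 0, "twist": 0}, {"dx": 0.0035, "dy": -0.016, "dz": 0, "twist": 0}, {"dx": 0.005, "dy": -0.0235, "dz": 0, "twist": 0}, {"dx": 0.008, "dy": -0.0305, "dz": 0, "twist": 0}, {"dx": 0.0125, "dy": -0.0375, "dz": 0, "twist": 0}])

```text
t: 7.0
eef_pos: [545.9, 89.2, 51.0]
tcp_rot: [3.141, -0.0, 0.087]
ft_force: [-0.0, -6.6, 0.8]
opening: 0.001
```

```bash
python3 plan.py
```

```text
7.0 [4.46554378 7.86897251] [545.92381858  89.20706048  51.02450429] [-0.0238266  -6.63454472  0.81156126]
0.45 bay [ -4.7 -21.5] dx,dy mm -9.2 29.3
0.6 bay [ -4.3 -14.4] dx,dy mm -8.8 22.2
0.75 bay [-2.6 -7.1] dx,dy mm -7.1 15.0
0.9 bay [0.3 0. ] dx,dy mm -4.1 7.9
1.05 bay [4.7 6.8] dx,dy mm 0.2 1.1
1.2 bay [10.4 12.8] dx,dy mm 5.9 -4.9
1.35 bay [17.2 17.9] dx,dy mm 12.7 -10.0
1.5 bay [25.  21.7] dx,dy mm 20.6 -13.8
1.57 bay [29. 23.] dx,dy mm 24.5 -15.1
1.6 bay [30.7 23.4] dx,dy mm 26.2 -15.6
```

Contact is made, with about 6.6 N of reaction. Continuing round to the stop.

carry_out(moves=[{"dx": 0.006, "dy": -0.005, "dz": 0, "twist": 0}, {"dx": 0.0125, "dy": -0.01, "dz": 0, "twist": 0}, {"dx": 0.0205, "dy": -0.014, "dz": 0, "twist": 0}, {"dx": 0.0245, "dy": -0.015, "dz": 0, "twist": 0}])

```text
t: 7.4
eef_pos: [567.5, 106.3, 50.5]
tcp_rot: [3.141, 0.004, 0.088]
ft_force: [-17.4, -10.3, 11.3]
opening: 0.003
```

carry_out(moves=[{"dx": 0.001, "dy": 0, "dz": 0, "twist": 0}, {"dx": 0.002, "dy": 0, "dz": 0, "twist": 0}])

```text
t: 7.6
eef_pos: [567.5, 106.3, 50.4]
tcp_rot: [3.142, 0.008, 0.087]
ft_force: [-18.8, -3.4, 10.5]
opening: 0.005
```

carry_out(moves=[{"dx": 0.002, "dy": 0, "dz": 0, "twist": 0}, {"dx": 0.002, "dy": 0, "dz": 0, "twist": 0}, {"dx": 0.002, "dy": 0, "dz": 0, "twist": 0}])

```text
t: 7.9
eef_pos: [567.6, 106.4, 50.4]
tcp_rot: [3.142, 0.012, 0.087]
ft_force: [-22.9, -4.2, 14.0]
opening: 0.006
```

The handle is firm against its stop. Backing off and rising clear.

carry_out(moves=[{"dx": -0.012, "dy": 0.003, "dz": 0, "twist": 0}, {"dx": -0.03, "dy": 0.006, "dz": 0, "twist": 0}, {"dx": -0.03, "dy": 0.006, "dz": -0.03, "twist": 0}, {"dx": -0.03, "dy": 0.006, "dz": -0.07, "twist": 0}, {"dx": -0.03, "dy": 0.006, "dz": -0.11, "twist": 0}])

```text
t: 8.4
eef_pos: [543.3, 98.2, 162.0]
tcp_rot: [-3.141, 0.0, 0.087]
ft_force: [0.5, 0.3, 0.4]
opening: 0.011
```

carry_out(moves=[{"dx": -0.04, "dy": 0, "dz": -0.05, "twist": 0}, {"dx": -0.08, "dy": 0, "dz": -0.08, "twist": 0}, {"dx": -0.08, "dy": 0, "dz": -0.12, "twist": 0}, {"dx": -0.08, "dy": 0, "dz": -0.12, "twist": 0}])

```text
t: 8.8
eef_pos: [464.3, 91.4, 286.5]
tcp_rot: [3.141, -0.01, 0.087]
ft_force: [0.5, -0.2, 0.4]
opening: 0.006
```

```bash
python3 - <<'E'
from h import *
s=state();print(s["t"],s["eef_pos"],s["ft_force"])
p,d=read_camera("scene"); cv2.imwrite("pics/s3.png",cv2.resize(p[150:320,190:450,::-1],None,fx=3,fy=3))
P=pts("scene",d); yaw=.0856
B=np.array([[np.cos(yaw),np.sin(yaw)],[-np.sin(yaw),np.cos(yaw)]])
b=(P[...,:2]-[549.5,-4.7])@B.T-[0,86]; z=P[...,2]
m=(abs(b[...,0])<65)&(abs(b[...,1])<70)&(z>50)&(z<72)
print(m.sum(),b[m].min(0),b[m].max(0),cv2.minAreaRect(b[m].astype(np.float32)))
E
```

```text
8.8 [464.34443426  91.37200278 286.50135284] [ 0.51114996 -0.20684853  0.38656111]
365 [ 29.71332974 -27.36504579] [60.76788561 69.88808971] ((45.21036911010742, 21.262792587280273), (97.2610092163086, 31.04985237121582), 89.95185852050781)
```

View pics/s3.png

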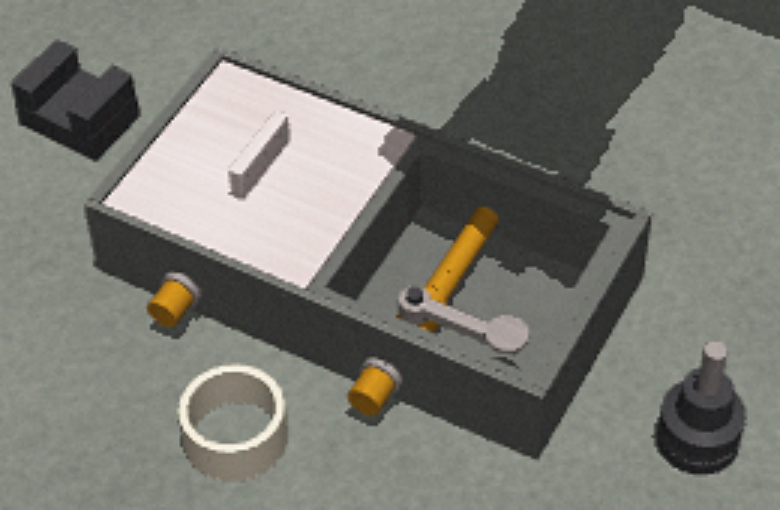

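The cover sits at the far end, the handle is at 90° (disc at crop (508,333)), and the bystanders are where they were. Handing in.

```bash
python3 -c "
from cell import *
print(job_done(), state()['t'])"
```

```text
the job is handed in; nothing more can be done
the job is handed in; nothing more can be done
```

The job is done and handed in, with about 9 s of robot time used out of 51 s; `job_done()` gives no verdict.

- **Cover:** I pushed it by its rib with the shut fingers to the -y end of the box. It met the end stop at about 39 N, and the last picture shows it lying flat there.
- **Disc valve:** I pushed its handle clockwise from about 0.45 rad until it stood firm against its stop, at about 23 N. The last depth check puts the handle at 90° across its pipe.
- **Surroundings:** In the last picture the ring, holder and vee block look the same as in the first. I judged that by eye and did not measure it. The arm ended clear, with the force reading near zero.
- **Not checked:** The plain handle is now under the cover, so I could not look at it again; the pushing force rose above about 8 N only at the stop.
- **Refused calls:** My first three move calls were refused because rows left out some keys; nothing moved.

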